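Bolt the cover of the board test fixture

TASK

Two identical board test fixtures stand on the electronics bench; one is already bolted. On the other, whose bolt is drawn back with its ball handle standing up, slide the bolt all the way across into the keeper with the handle still up, then swing the handle right down into the notch of the guide plate and let go. Leave the bolt of the other fixture as it is.

Things in the scene. Friction and masses are not known exactly. Their poses are not given: they have to be found in the camera images.
- knob (a point): Centre of the dark steel ball (22 mm diameter) on the handle of the bolt to shoot. Own y axis: along the level rod, the way the bolt slides home; own z: outward along the handle (up when upright). The rod's axis lies 65 mm from it along own -z, 77 mm above the bench. The ball is 142 mm above the bench upright, 88 mm fully down; it swings towards own -x, clear of the box's front edge
- bolt_slide (a joint): Slide of that bolt in m: 0 drawn back, 0.060 fully across (hard stop). A 5 mm guide plate stands 20 to 25 mm in front of the rod's axis, top 113 mm above the bench; it stops the handle 0.4 rad from upright except at its 28 mm wide notch, which the 9 mm handle enters from 0.045 to the stop (middle 0.053). Friction about 2.5 N; stays put
- bolt_turn (a joint): Swing of that handle about the rod in rad: 0 upright, 1.40 fully down in the notch (hard stop). Stays near upright when let go, but drops by its weight past about 0.7. The bolt (rod 14 mm, straps up to 90 mm above the bench) lies along the front of a flat black box, 160 x 210 mm, with aluminium cover and green circuit board, top at 63 mm, fixed
- other_knob (a point): Centre of the same ball on the second, identical fixture, whose bolt is already across and whose handle is already down in its notch (own axes as for knob). Not to be moved

How it is judged:
On the way:
1. the bolt is slid across (slide above 0.042 m) with its handle still up (turn below 0.6 rad) (value of joint bolt_slide above 0.042 m and value of joint bolt_turn below 0.6 rad), for 0.05 s.
At the end, for the whole second after the job is handed in: the bolt is across (slide above 0.042 m of 0.060) and its handle is down in the notch (turn above 1.2 rad of 1.40) (value of joint bolt_slide above 0.042 m and value of joint bolt_turn above 1.2 rad); the robot touches nothing.
It fails at once if the bolt of the other fixture is moved (its ball by more than 15 mm) (distance of other_knob from where it was at the start of the episode above 0.015 m).
It also fails if it takes over 32 s, if anything falls off the work surface, if the arm or the gripper's body presses on something with over 40 N, if the wrist force passes 120 N, or if a joint passes its speed limit or range.

ROBOT

A 6-joint arm with a two-finger parallel gripper is mounted at the origin on the work surface. World frame = base frame: x ahead of the robot, y to its left, z up, the work surface at z = 0. Lengths are in m, angles in rad, forces in N, time in s.
With the tool pointing down it reaches from about 0.35 to 0.975 m from the base axis. Payload 4.9 kg.
Tool frame: the origin (TCP) lies midway between the tips of the shut fingers; the grasp point (between the pads) lies 19 mm behind it; z points along the fingers, y is the line along which they close (so a half turn about z gives the same grasp; the last joint's range is limited). The gripper opens to 85 mm and grips with 20 to 120 N. Pads are 22 mm wide; open, the fingers measure 114 mm over their backs; the gripper's body (76 mm by 85 mm) begins 54 mm behind the grasp point. The pads swing forward as they close: fully open they stand 13 mm farther back than shut.
Start: joints at [0.991, 0.053, 1.613, -0, 1.476, -0.119], TCP at [0.278, 0.56, 0.231] pointing down, gripper open.
Joint ranges: [-3.01, 3.01], [-1.01, 2.22], [0.06, 2.58], [-1.02, 4.17], [0.09, 2.62], [-3.14, 3.14]. Speed limits (rad/s): [2.57, 2.57, 3.14, 3.14, 3.14, 3.14].

INTERFACE

Orientations are given as a rotation vector (axis times angle).
In Python, from station import ctrl, optics, job gives the robot as it stands.
- The arm moves only by the shell command python3 -m jog 'ROWS' [OPENING] [FORCE]. ROWS is JSON, a list of rows, each a list of 2 entries, a list of its own where there are three numbers: the shift along the tool's x, y, z in m, then the turn, a rotation vector about the tool's x, y, z in rad. A call has 1 to 5 rows; each row is the pose to reach, as a shift and turn from the pose commanded when the call began, along the tool's axes at that moment; what a row does not reach only later rows make up. A row lasts 1/10 s, in which the tool goes at most 50 mm and 8.59 degrees, less where a joint would pass 70% of its speed; a pose out of reach is approached as far as the arm can. A call with a gripper value outside its range is refused whole. OPENING is the opening, from 0 (shut) to 1 (fully open), set as the call begins (- or left out, the last holds). The fingers move at their own pace and stop on an object; FORCE is the grip in N (left out, the last holds). Time passes only in rows, so rows that repeat a pose let the fingers close. It gives the time, the measured TCP pose, the force, the opening and the grip force at its end, in the units of the state.
- ctrl.get_obs(): the state, without advancing time (a new reading comes with each control period).
- optics.get_image(name): name is "side" or "top"; returns a dict with "image" (400x640x3 uint8, blue, green, red), "fx", "fy", "cx", "cy" (pixels), "rvec" (rotation vector, rad) and "tvec" (3), from world to camera coordinates, as OpenCV has them. Camera axes: x right, y down, z forward; pixel columns grow to the right and rows downward; lengths in m; the calibration is good to about 2 mm. A picture is of the moment at which its call begins. There is no depth.
- job.finish_job(): hands the job in; it is judged then, once.
The state is a dict: "t": time; "q": joint angles; "dq": joint speeds; "effort": joint torques, N m; "tool_pos": TCP position; "tool_rot": TCP orientation; "contact_force": force on the tool from outside, world axes, zero at the start; "wrist_torque": the same for the moment, N m; "opening": finger opening in m; "grip_force": force on a finger pad.
Only numpy, scipy, OpenCV 4.12 (cv2) and the standard library are available. Lean on these libraries where they do the work, as an engineer would, in place of code of your own. Each camera call takes 0.05 s, during which the arm holds its last target. There are 200 camera calls.

## Working session

There is one attempt and no reset: what is moved stays moved. The work goes in short steps, Python scripts to look and compute and a shell command to move; the robot and the scene stay as the last step left them, time stands still between calls to the robot, and variables do not carry over. Pictures are saved under pics/ and viewed, at most 10 in all, crops included, and the job is handed in when it is done.

```bash
mkdir -p pics
cat > h.py <<'E'
import numpy as np,cv2
from station import ctrl,optics,job
def snap(n,f): 
    d=optics.get_image(n); cv2.imwrite('pics/'+f,d['image']); return d
def ray(d,u,v):
    R=cv2.Rodrigues(np.array(d['rvec'],float))[0]; t=np.array(d['tvec'],float).ravel()
    return -R.T@t, R.T@np.array([(u-d['cx'])/d['fx'],(v-d['cy'])/d['fy'],1])
def atz(d,u,v,z):
    c,r=ray(d,u,v); return c+r*(z-c[2])/r[2]
def proj(d,p): return cv2.projectPoints(np.array(p,float).reshape(-1,1,3),np.array(d['rvec'],float),np.array(d['tvec'],float),np.array([[d['fx'],0,d['cx']],[0,d['fy'],d['cy']],[0,0,1]]),None)[0].reshape(-1,2)
E
python3 - <<'E'
from h import *
import pickle
D={n:snap(n,n+'0.png') for n in('top','side')}
pickle.dump(D,open('d0.pkl','wb'))
print({n:(ray(D[n],320,200)) for n in D}); print(ctrl.get_obs())
E
```

```text
{'top': (array([ 0.53730436, -0.05229052,  0.86834527]), array([ 0.07859516, -0.02172488, -0.99698245])), 'side': (array([ 0.57754042, -0.61820621,  0.76078742]), array([ 0.05849141,  0.69501029, -0.71670512]))}
{'t': 0.1, 'q': array([ 9.91001589e-01,  5.33060416e-02,  1.61416459e+00,  2.49650223e-05,
        1.47599979e+00, -1.18997705e-01]), 'dq': array([ 0.00094945, -0.00092316, -0.0019933 , -0.0005709 ,  0.00177758,
        0.00162189]), 'effort': array([ 1.04186790e-04, -3.94909787e+01, -3.71361208e+01, -1.85057797e-04,
        4.00606339e-03,  1.25179108e-05]), 'tool_pos': array([0.2775936 , 0.5593385 , 0.23017182]), 'tool_rot': array([-7.17282706e-01, -3.05792693e+00,  2.75743032e-03]), 'contact_force': array([ 0.64542836, -0.04917622, -0.47233626]), 'wrist_torque': array([0.0407142 , 0.0132771 , 0.01214903]), 'grip_force': 0.0, 'opening': 0.08529339725863502}
```

View pics/top0.png

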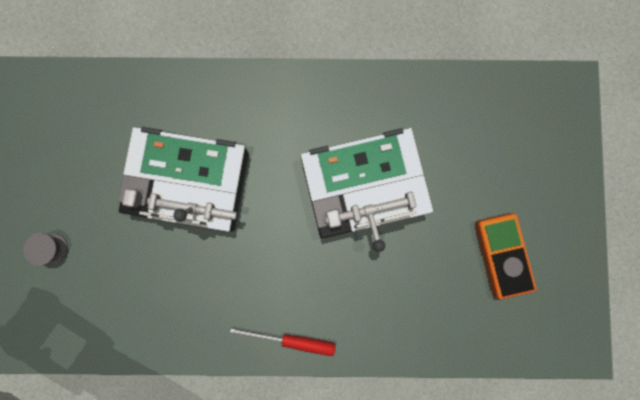

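View pics/side0.png

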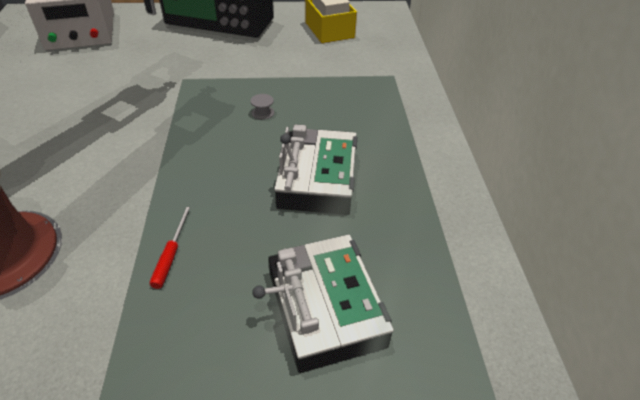

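Run:
```python
import pickle
from h import *
D=pickle.load(open('d0.pkl','rb'))
a=cv2.resize(D['top']['image'][170:245,105:255],None,fx=5,fy=5,interpolation=2)
b=cv2.resize(D['side']['image'][115:195,255:375],None,fx=5,fy=5,interpolation=2)[:225]
c=np.zeros((600,750,3),np.uint8); c[:375]=a; c[375:,:600]=b
cv2.imwrite('pics/c.png',c)
for z,u,v in((.142,180,215),(.077,235,214),(.077,155,203)):print(atz(D['top'],u,v,z))
```

```text
[0.56773987 0.16058117 0.142     ]
[0.57320346 0.08166784 0.077     ]
[0.59145356 0.22502606 0.077     ]
```

View pics/c.png

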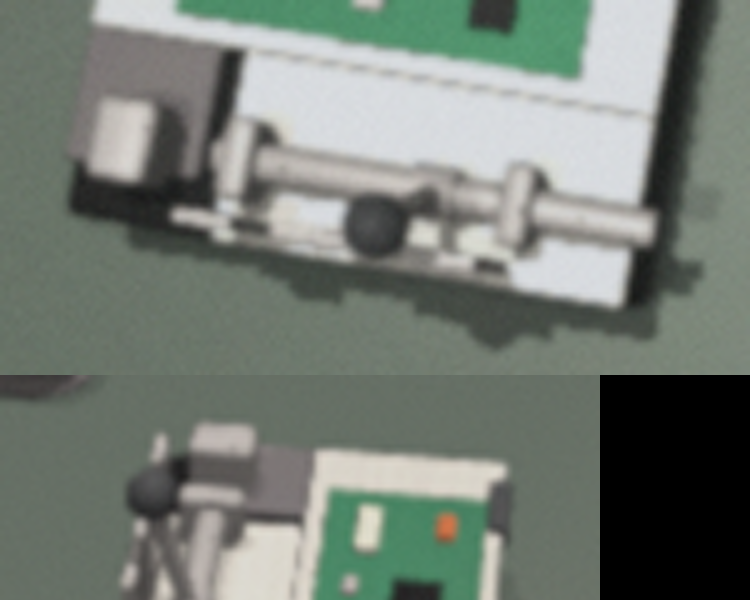

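Run:
```python
import pickle
from h import *
D=pickle.load(open('d0.pkl','rb'))
B=atz(D['top'],180,215,.142);c,r=ray(D['side'],285.6,138.4)
print(B,c+r*(.142-c[2])/r[2],proj(D['side'],B))
a=atz(D['top'],149,201.6,.077);b=atz(D['top'],236,215,.077);d=(a-b)/np.linalg.norm(a-b);print(a,b,d,np.arctan2(-d[0],d[1]))
n=np.cross(d,[0,0,1]);print('ball off rod along own x',(B-a)@n, n)
o=ctrl.get_obs();R=cv2.Rodrigues(o['tool_rot'])[0];print(R)
# other ball
print(atz(D['top'],378,244,.088))
```

```text
[0.56773987 0.16058117 0.142     ] [0.56852859 0.16010055 0.142     ] [[285.21117287 138.26135731]]
[0.59385531 0.23584706 0.077     ] [0.57143945 0.079844   0.077     ] [0.14222784 0.98983395 0.        ] -0.14271177674172414
ball off rod along own x -0.015145037157991396 [ 0.98983395 -0.14222784  0.        ]
[[-8.95697181e-01  4.44663310e-01 -1.04953118e-03]
 [ 4.44664480e-01  8.95695861e-01 -1.55727894e-03]
 [ 2.47595928e-04 -1.86153959e-03 -9.99998237e-01]]
[ 0.52276331 -0.17113489  0.088     ]
```

```bash
cat >> h.py <<'E'
Y=np.array([.142,.990,0]);Y/=np.linalg.norm(Y);Z=np.array([0,0,-1.]);G=np.column_stack([np.cross(Y,Z),Y,Z])
def togo(p):
    o=ctrl.get_obs();R=cv2.Rodrigues(o['tool_rot'])[0]
    print('t',o['t'],o['tool_pos'].round(4),'shift',(R.T@(np.array(p)-o['tool_pos'])).round(4),'turn',cv2.Rodrigues(R.T@G)[0].ravel().round(4))
E
python3 -c "
from h import *
togo([.568,.160,.215])"
```

```text
t 0.1 [0.2776 0.5593 0.2302] shift [-0.4377 -0.2285  0.0155] turn [-0.0018 -0.0005 -0.3183]
```

```bash
python3 -m jog '[[[-0.044,-0.023,0.002],[0,0,-0.1]],[[-0.088,-0.046,0.003],[0,0,-0.2]],[[-0.131,-0.069,0.005],[0,0,-0.318]],[[-0.175,-0.091,0.006],[-0.002,0,-0.318]],[[-0.219,-0.114,0.008],[-0.002,0,-0.318]]]' 0.7 20
python3 -c "
from h import *
togo([.568,.160,.215])"
```

```text
t: 0.6
tool_pos: [0.424, 0.3586, 0.2229]
tool_rot: [0.223, 3.133, 0.003]
contact_force: [0.6, 0.5, 0.2]
opening: 0.0601
grip_force: 0.0
t 0.6 [0.424  0.3586 0.2229] shift [-0.1707 -0.1762  0.0076] turn [0.0019 0.0002 0.0002]
```

```bash
python3 -m jog '[[[-0.034,-0.035,0.002],[0,0,0]],[[-0.068,-0.07,0.003],[0,0,0]],[[-0.102,-0.106,0.005],[0,0,0]],[[-0.137,-0.141,0.007],[0,0,0]],[[-0.171,-0.176,0.008],[0,0,0]]]'
python3 -m jog '[[[0,0,0],[0,0,0]],[[0,0,0],[0,0,0]]]'
python3 - <<'E'
from h import *
togo([.567,.160,.136])
t=snap('top','t1.png');s=snap('side','s1.png')
a=cv2.resize(s['image'][60:210,200:400],None,fx=4,fy=4,interpolation=2)
cv2.imwrite('pics/s1c.png',a)
p=ctrl.get_obs()['tool_pos'];print(proj(s,p),proj(s,[.568,.160,.14]))
E
```

```text
t: 1.1
tool_pos: [0.5681, 0.1598, 0.2143]
tool_rot: [-0.224, -3.133, -0.003]
contact_force: [1.1, 0.6, -0.5]
opening: 0.0594
grip_force: 0.0
t: 1.3
tool_pos: [0.5676, 0.1609, 0.2142]
tool_rot: [-0.228, -3.132, -0.003]
contact_force: [0.1, 0.7, -0.6]
opening: 0.0596
grip_force: 0.0
t 1.3 [0.5676 0.1609 0.2142] shift [ 0.0003 -0.0011  0.0782] turn [ 0.0019 -0.0014 -0.0027]
[[283.6515335  108.18399775]] [[285.3703301  139.20603317]]
```

View pics/s1c.png

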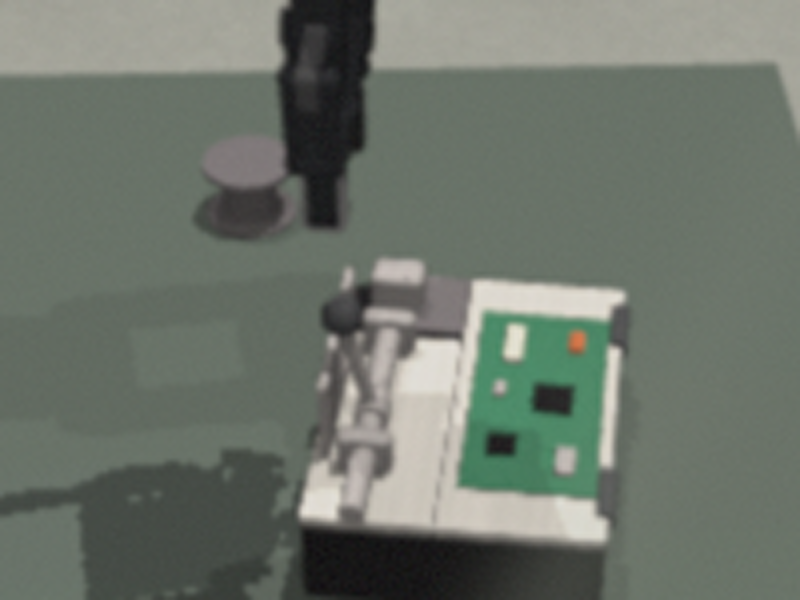

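```bash
python3 -m jog '[[[0,0,0.03],[0,0,0]],[[0,0,0.055],[0,0,0]],[[0,-0.001,0.075],[0,0,0]],[[0,-0.001,0.086],[0,0,0]],[[0,-0.001,0.086],[0,0,0]]]'
python3 -m jog '[[[0,0,0],[0,0,0]],[[0,0,0],[0,0,0]],[[0,0,0],[0,0,0]],[[0,0,0],[0,0,0]],[[0,0,0],[0,0,0]]]' 0.1 25
```

```text
t: 1.9
tool_pos: [0.5657, 0.1619, 0.1271]
tool_rot: [-0.221, -3.131, -0.002]
contact_force: [0.6, 0.3, -0.3]
opening: 0.0592
grip_force: 0.0
t: 2.4
tool_pos: [0.5684, 0.1614, 0.1308]
tool_rot: [0.224, 3.131, 0.005]
contact_force: [-1.0, 1.9, 5.7]
opening: 0.02
grip_force: 24.5
```

```bash
python3 -m jog '[[[0,0.005,0],[0,0,0]],[[0,0.012,0],[0,0,0]],[[0,0.02,0],[0,0,0]],[[0,0.028,0],[0,0,0]],[[0,0.034,0],[0,0,0]]]'
python3 -m jog '[[[0,0.006,0],[0,0,0]],[[0,0.012,0],[0,0,0]],[[0,0.018,0],[0,0,0]],[[0,0.02,0],[0,0,0]],[[0,0.02,0],[0,0,0]]]'
python3 - <<'E'
from h import *
togo([.567,.160,.136])
s=snap('side','s2.png')
cv2.imwrite('pics/s2c.png',cv2.resize(s['image'][80:200,230:370],None,fx=5,fy=5,interpolation=2))
E
```

```text
t: 2.9
tool_pos: [0.5732, 0.1942, 0.1307]
tool_rot: [0.224, 3.131, 0.001]
contact_force: [-0.8, -2.9, 5.8]
opening: 0.0199
grip_force: 24.5
t: 3.4
tool_pos: [0.5758, 0.2126, 0.1307]
tool_rot: [0.224, 3.132, -0.004]
contact_force: [-2.4, -6.5, 7.4]
opening: 0.02
grip_force: 24.7
t 3.4 [0.5758 0.2126 0.1307] shift [ 0.0012 -0.0533 -0.0052] turn [-0.0023  0.0016 -0.0002]
```

View pics/s2c.png

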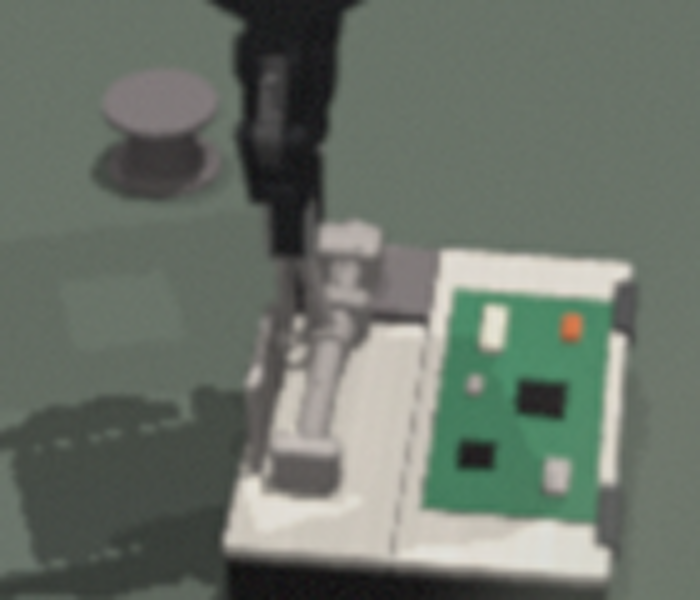

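```bash
python3 -m jog '[[[0.0035,0,0.001],[0,0,0]],[[0.0075,0,0.002],[0,0,0]],[[0.012,0,0.004],[0,0,0]],[[0.0165,0,0.0063],[0,0,0]],[[0.0205,0,0.0088],[0,0,0]]]'
python3 -c "
from h import *
togo([.5758,.2126,.1307])"
```

```text
t: 3.95
tool_pos: [0.5552, 0.2157, 0.121]
tool_rot: [0.225, 3.132, -0.002]
contact_force: [-1.4, -3.7, 2.9]
opening: 0.0201
grip_force: 24.9
t 3.95 [0.5552 0.2157 0.121 ] shift [-0.0209 -0.0002 -0.0097] turn [-0.0012  0.0015 -0.0006]
```

Moving freely into the notch (past 0.4 rad); continue the arc.

```bash
python3 -m jog '[[[0.004,0,0.0028],[0,0,0]],[[0.0075,0,0.0058],[0,0,0]],[[0.011,0,0.009],[0,0,0]],[[0.0145,0,0.0128],[0,0,0]],[[0.0175,0,0.0165],[0,0,0]]]'
python3 -m jog '[[[0.0027,0,0.0042],[0,0,0]],[[0.005,0,0.0084],[0,0,0]],[[0.007,0,0.0128],[0,0,0]],[[0.0088,0,0.0174],[0,0,0]],[[0.010,0,0.022],[0,0,0]]]'
python3 -m jog '[[[0.0008,0,0.0025],[0,0,0]],[[0.0012,0,0.005],[0,0,0]],[[0.0012,0,0.005],[0,0,0]]]'
python3 - <<'E'
from h import *
s=snap('side','s3.png')
cv2.imwrite('pics/s3c.png',cv2.resize(s['image'][80:200,220:360],None,fx=5,fy=5,interpolation=2))
E
```

```text
t: 4.45
tool_pos: [0.5373, 0.2186, 0.1036]
tool_rot: [0.224, 3.134, -0.001]
contact_force: [-1.3, -4.2, 3.0]
opening: 0.0198
grip_force: 25.4
t: 4.95
tool_pos: [0.5268, 0.2202, 0.0811]
tool_rot: [-0.224, -3.132, 0.001]
contact_force: [-2.2, -4.7, 1.4]
opening: 0.0199
grip_force: 25.8
t: 5.25
tool_pos: [0.5257, 0.2204, 0.0758]
tool_rot: [-0.224, -3.132, 0.001]
contact_force: [-1.8, -4.6, 1.1]
opening: 0.0201
grip_force: 25.9
```

View pics/s3c.png

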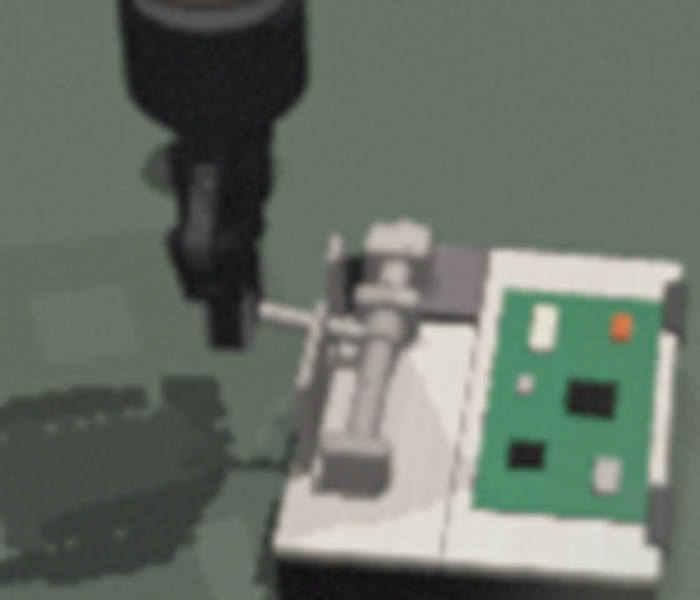

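The handle lies through the notch, nearly level, with the ball between the fingers at (230,310). I'll release and rise.

```bash
python3 -m jog '[[[0,0,0],[0,0,0]],[[0,0,0],[0,0,0]],[[0,0,0],[0,0,0]],[[0,0,0],[0,0,0]],[[0,0,0],[0,0,0]]]' 0.6
python3 -m jog '[[[0,0,-0.015],[0,0,0]],[[0,0,-0.04],[0,0,0]],[[0,0,-0.07],[0,0,0]],[[0,0,-0.1],[0,0,0]],[[0,0,-0.13],[0,0,0]]]'
python3 -m jog '[[[0.03,0,-0.02],[0,0,0]],[[0.07,0,-0.03],[0,0,0]],[[0.1,0,-0.03],[0,0,0]],[[0.1,0,-0.03],[0,0,0]],[[0.1,0,-0.03],[0,0,0]]]'
python3 - <<'E'
from h import *
s=snap('side','s4.png')
cv2.imwrite('pics/s4c.png',cv2.resize(s['image'][80:200,220:360],None,fx=5,fy=5,interpolation=2))
# predicted ball at full turn/slide .052
r=np.array([.5684,.1610,0])+.052*Y+np.array([.99,-.142,0])*.015
for th in(1.1,1.2,1.3,1.4):
    p=r+np.array([-.99,.142,0])*.065*np.sin(th)+[0,0,.077+.065*np.cos(th)]
    print(th,((proj(s,p)-[220,80])*5).round())
E
```

```text
t: 5.8
tool_pos: [0.5266, 0.2217, 0.0769]
tool_rot: [0.224, 3.133, 0.004]
contact_force: [0.6, 0.4, -0.6]
opening: 0.0511
grip_force: 0.0
t: 6.3
tool_pos: [0.5265, 0.2213, 0.2094]
tool_rot: [0.224, 3.132, 0.004]
contact_force: [1.1, -0.1, -0.1]
opening: 0.0514
grip_force: 0.0
t: 6.8
tool_pos: [0.4275, 0.2356, 0.238]
tool_rot: [0.223, 3.131, 0.004]
contact_force: [0.2, 0.7, -0.3]
opening: 0.051
grip_force: 0.0
1.1 [[248. 274.]]
1.2 [[243. 284.]]
1.3 [[239. 295.]]
1.4 [[236. 306.]]
```

View pics/s4c.png

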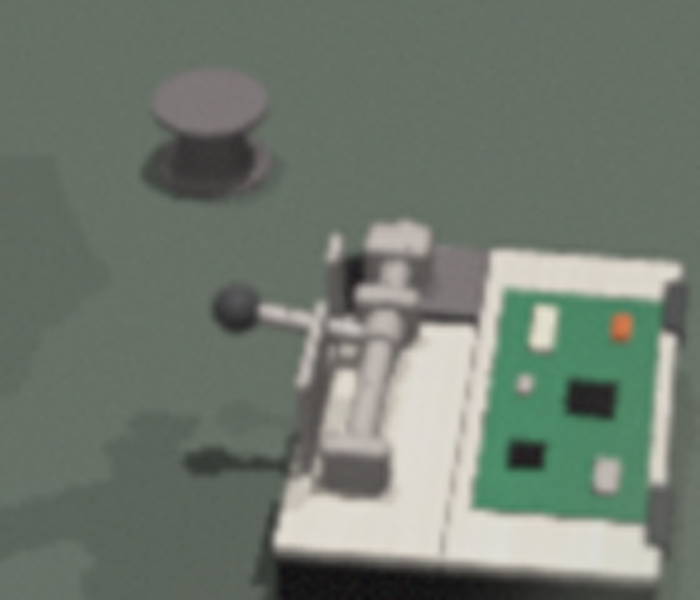

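The ball sits at (236,306), which matches the prediction for turn 1.40 and slide 0.052. The gripper is clear.

```bash
python3 -c "
from station import job
print(job.finish_job())"
```

```text
the job is handed in; nothing more can be done
None
```

I slid the bolt across to about 0.052 m with the handle up, swung the handle fully down into the notch (about 1.40 rad in the last picture) and let go; the gripper was clear, the other fixture was never approached, and the job went in at about 7 s of the 32 s with no verdict shown.

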